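Turn the modelling turntable to bring the clay house to the front

TASK

Push the fluted rim of the white modelling turntable round with your fingertips until the little clay house stands at the front, squarely in line with the hand slot in the MDF board under the turntable, and leave it at rest there. Do not touch or lift any of the clay models: all five must ride round standing, and nothing else on the table may be disturbed.

Things in the scene. Friction and masses are not known exactly. Their poses are not given: they have to be found in the camera images.
- board: brown MDF board, 435 x 420 x 12 mm, fixed on the table under the turntable. Origin at its underside on the turntable's axis, z up. -x is the front: from the axis to the middle of the 110 x 28 mm hand slot (175 to 203 mm from the axis), roughly towards the robot. Reaches 235 mm to the front, 200 back, 210 to each side. Flat clay scales (5 mm) stick near the front left and back right corners
- turntable: white turntable plate, 20 mm thick, on a dark cast foot (170 mm across). Turns endlessly either way about its vertical axis with light drag (0.15 N m) and stops soon when let go. Origin on the axis at the plate's underside, 50 mm above the table (top at 70 mm); z up; turns with the plate. Round core of radius 128 mm; under the rim it is clear down to the board, 38 mm
- lobe (a point): centre of one lobe of the fluted rim, at the plate's top, on the turntable's +x axis, 124 mm from the axis. Eight like lobes, one every 45 degrees, each an upright round of radius 24 mm, 20 mm thick, reaching out to 148 mm from the axis. The hollows between are open from above and outside, some 55 mm wide and 20 mm deep: room for shut fingers to push a lobe sideways
- house: the little clay house: the only model with a rectangular body and a gable roof, 43 x 41 mm (over the eaves) and 44 mm high with its chimney, standing loose on the plate about 62 mm from the turntable's axis. Origin at the centre of its underside, z up; it may be turned any way
- mushroom: clay toadstool, 41 mm across, 41 mm high, loose on the plate; origin at the centre of its underside, z up
- tree: clay fir tree of three stacked cones, 41 mm across, 46 mm high, loose on the plate; origin at the centre of its underside, z up
- turtle: clay turtle, a low dome on four feet with a small head, 41 mm long, 23 mm high, loose on the plate; origin at the centre of its underside, z up
- bowl: clay pinch bowl, open on top, 40 mm across, 24 mm high, loose on the plate; origin at the centre of its underside, z up
- cutter: yellow ring-shaped clay cutter, 48 mm across, 22 mm high, loose on the back left corner of the board; origin at the centre of its underside. Leave it alone
- mug: white mug with a handle, 76 mm across, 85 mm high, on the table to the right; origin at the centre of its underside. Leave it alone
- packet: red clay packet, 110 x 75 x 45 mm, on the table to the left; origin at the centre of its underside. Leave it alone
- bar: clear acrylic bar, 260 x 32 x 12 mm, lying on the table to the far right; origin at the centre of its underside. Leave it alone
Not all that is in view belongs to the job. Leave any yellow look-alike of the house alone. Leave any green look-alike of the bowl alone.

How it is judged:
By the outcome, as a careful person would: the job done as asked, in the order asked, and still so for the second after the job is handed in, with the robot touching nothing.
It also fails if it takes over 67 s, if anything falls off the work surface, if the arm or the gripper's body presses on something with over 40 N, if the wrist force passes 120 N, or if a joint passes its speed limit or range.

ROBOT

A 6-joint arm with a two-finger parallel gripper is mounted at the origin on the work surface. World frame = base frame: x ahead of the robot, y to its left, z up, the work surface at z = 0. Lengths are in mm, angles in rad, forces in N, time in s.
With the tool pointing down it reaches from about 350 to 875 mm from the base axis. Payload 4.2 kg.
Tool frame: the origin (TCP) lies at the very end of the fingers, on their centre line; the grasp point (between the pads) lies 19 mm behind it (arm.pinch_z is the distance from the TCP to the grasp point, in mm); x points along the fingers, y is the direction in which the jaws open and shut, and the axes are right-handed (so a half turn about x gives the same grasp; the last joint's range is limited). The gripper opens to 85 mm and grips with 20 to 120 N. Pads are 22 mm wide; open, the fingers measure 114 mm over their backs; the gripper's body (76 mm by 85 mm) begins 54 mm behind the grasp point. The pads swing forward as they close: fully open they stand 13 mm farther back than shut.
Start: joints at [1.469, 0.385, 0.008, 0, -1.194, -0.259], TCP at [220.606, 584.75, 231.312] pointing down, gripper open.
Joint ranges: [-3.14, 3.14], [-1.21, 2.06], [-1.07, 1.41], [-3.16, 2.05], [-2.99, -0.16], [-3.1, 3.1]. Speed limits (rad/s): [2.79, 2.79, 3.14, 3.14, 3.14, 3.14].

INTERFACE

Orientations are given as a unit quaternion [x, y, z, w].
In Python, from bench import arm gives the robot as it stands.
- The arm moves only by the tool drive_tool, never from a script. Its argument "motion" is a list of rows, each a list of 4 numbers: the shift along the tool's x, y, z in mm, then the turn about the tool's x in degrees. In form: [[dx, dy, dz, spin], ...]. A call has 1 to 10 rows; each row shifts and turns the commanded pose from where the row before left it, along the tool's axes as they then stand; what a row does not reach is not made up. A row lasts 1/12 s, in which the tool goes at most 41.7 mm and 7.16 degrees, less where a joint would pass 70% of its speed; a pose out of reach is approached as far as the arm can. A call with a gripper value outside its range is refused whole. "grip" is the finger opening in mm, from 0 to 85.4, set as the call begins (left out, the last holds). The fingers move at their own pace and stop on an object; the grip force is fixed at half the most. Time passes only in rows, so rows that do not move let the fingers close. It gives the time, the measured TCP pose, the force and the opening at its end, in the units of the state.
- arm.read_state(): the state, without advancing time (a new reading comes with each control period).
- arm.get_image(name): name is "side" or "top" or "wrist"; returns the picture (420x560x3 uint8, red, green, blue); there is no depth.
- arm.calibration(name): a dict with "K" (3x3 intrinsics, pixels), "eye" and "attitude" of the camera in the world; the wrist camera has in their place "T_tool_cam" (4x4, takes a point from camera to tool coordinates, whose origin is the TCP and whose axes are the tool frame's). Camera axes: x right, y up, looking along -z (the intrinsics and any distortion apply to the point x, -y, -z); pixel columns grow to the right and rows downward; lengths in mm; the calibration is good to about 2 mm. A picture is of the moment at which its call begins: read the wrist's pose just before it. calibration takes no time and is no camera call.
- arm.job_done(): hands the job in, once; it reports no verdict.
The state is a dict: "clock": time; "joints": joint angles; "joint_vel": joint speeds; "joint_efforts": joint torques, N m; "position": TCP position; "ee_rot": TCP orientation; "contact_force": force on the tool from outside, world axes, zero at the start; "wrist_torque": the same for the moment, N m; "gripper_width": finger opening in mm.
Only numpy, scipy, OpenCV 4.12 (cv2) and the standard library are available. Lean on these libraries where they do the work, as an engineer would, in place of code of your own. Each camera call takes 0.05 s, during which the arm holds its last target. There are 200 camera calls.

## Working session

There is one attempt and no reset: what is moved stays moved. The work goes in short steps, Python scripts to look and compute and a tool call to move; the robot and the scene stay as the last step left them, time stands still between calls to the robot, and variables do not carry over. Pictures are saved under pics/ and viewed, about 8 in all and at most 12, crops included, and the job is handed in when it is done.

Besides the shell and the picture viewer there is one more tool, called after "Emit:" in YAML: its name, and indented under it one key for each argument. drive_tool: Moves the arm, as the interface text tells. Its arguments: {"type":"object","properties":{"motion":{"type":"array"},"grip":{"type":"number"}},"required":["motion"]}

```bash
mkdir -p pics; ls; python3 - <<'E'
from bench import arm
import cv2,numpy as np
for n in("top","side"):
    cv2.imwrite(f"pics/{n}0.png",arm.get_image(n)[:,:,::-1])
for n in("top","side","wrist"):print(n,arm.calibration(n))
s=arm.read_state();print(s)
E
```

```text
pics
top {'K': array([[493.93774337,   0.        , 290.63027777],
       [  0.        , 493.93774337, 215.11716368],
       [  0.        ,   0.        ,   1.        ]]), 'eye': array([ 372.75496715,  -41.10859884, 1512.05815091]), 'attitude': array([-0.04948509,  0.05166881,  0.707599  , -0.70298308])}
side {'K': array([[383.50278586,   0.        , 281.71949349],
       [  0.        , 383.50278586, 209.68428792],
       [  0.        ,   0.        ,   1.        ]]), 'eye': array([289.19726764, 743.35589883, 862.2617337 ]), 'attitude': array([-0.07083624,  0.38582053,  0.90770444, -0.1489879 ])}
wrist {'K': array([[300.62835613,   0.        , 282.73626803],
       [  0.        , 300.62835613, 205.68597715],
       [  0.        ,   0.        ,   1.        ]]), 'T_tool_cam': array([[ 4.38947506e-04,  2.92360402e-01, -9.56308111e-01,
        -1.42115509e+02],
       [ 9.99999676e-01,  5.17236503e-04,  6.17130431e-04,
         2.89032039e-01],
       [ 6.75061963e-04, -9.56308072e-01, -2.92360080e-01,
        -7.38722935e+01],
       [ 0.00000000e+00,  0.00000000e+00,  0.00000000e+00,
         1.00000000e+00]])}
{'clock': 0.1, 'joints': array([ 1.46859820e+00,  3.85494690e-01,  6.76343423e-03, -4.35502169e-04,
       -1.19402862e+00, -2.58599060e-01]), 'joint_vel': array([ 1.86604325e-03, -6.76325374e-04,  2.87030372e-03,  1.97093397e-03,
        4.96158476e-05, -1.79120503e-03]), 'joint_efforts': array([-4.77603244e-04, -3.93319809e+01,  1.88928258e+01,  4.19791013e+00,
       -2.60210356e-03,  5.01220313e-06]), 'position': array([220.43705673, 584.27046267, 230.32221002]), 'ee_rot': array([-0.69553304,  0.12762939,  0.69570994,  0.12622283]), 'contact_force': array([-0.70115079, -0.88999432, -0.69191279]), 'wrist_torque': array([ 0.04025788, -0.05086143,  0.01645211]), 'gripper_width': 85.56888177856968}
```

View pics/top0.png

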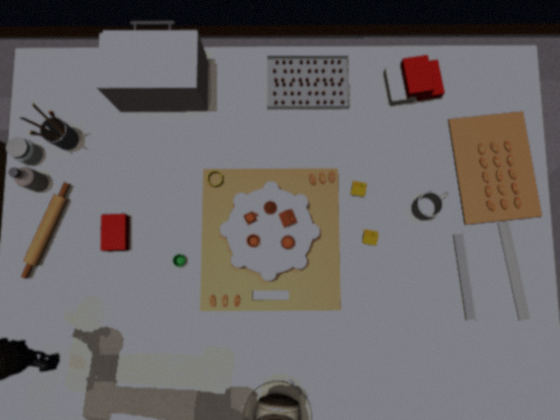

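View pics/side0.png

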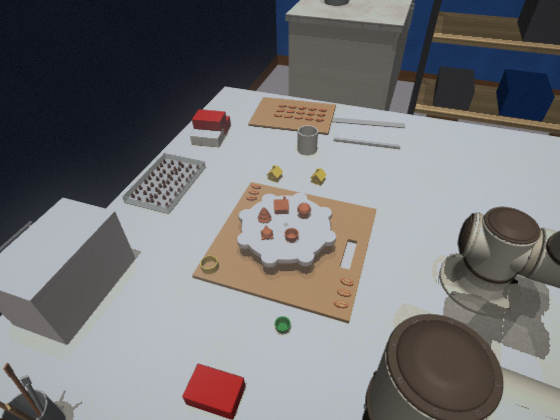

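The top view has the turntable near (270,231), the slot at (270,295) and a squarish model, probably the house, at (288,217). The side view shows the same block at (281,205). I'll enlarge the top view.

```bash
cat > h.py <<'E'
import numpy as np,cv2
from scipy.spatial.transform import Rotation as R
from bench import arm
def cam(name):
    c=arm.calibration(name); return c["K"],R.from_quat(c["attitude"]).as_matrix(),np.array(c["eye"])
def wristcam():
    c=arm.calibration("wrist");s=arm.read_state();T=c["T_tool_cam"];Rt=R.from_quat(s["ee_rot"]).as_matrix()
    return c["K"],Rt@T[:3,:3],Rt@T[:3,3]+s["position"]
def back(C,u,v,z):
    K,Rc,e=C; d=Rc@np.array([(u-K[0,2])/K[0,0],-(v-K[1,2])/K[1,1],-1]); return e+d*(z-e[2])/d[2]
def proj(C,p):
    K,Rc,e=C; q=Rc.T@(np.array(p)-e); return np.array([K[0,2]+K[0,0]*q[0]/-q[2],K[1,2]-K[1,1]*q[1]/-q[2]])
E
python3 - <<'E'
import cv2
from h import *
a=cv2.imread("pics/top0.png")[155:323,190:358];b=cv2.imread("pics/side0.png")[180:310,200:380]
a=cv2.resize(a,(588,588),interpolation=cv2.INTER_CUBIC)
cv2.imwrite("pics/ca.png",cv2.convertScaleAbs(a,alpha=1.2))
print(arm.calibration("top").keys())
C=cam("top")
for uv in[(203,169),(339,169),(340,310),(201,310)]:print(back(C,*uv,12).round(0))
E
```

```text
dict_keys(['K', 'eye', 'attitude'])
[736. 225.  12.]
[ 733. -198.   12.]
[ 302. -192.   12.]
[305. 223.  12.]
```

View pics/ca.png

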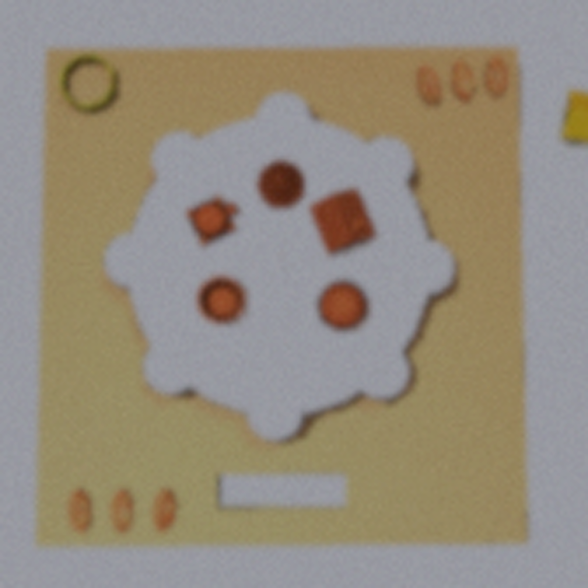

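```bash
python3 - <<'E'
from h import *
C=cam("top"); f=lambda u,v,z:back(C,190+u/3.5,155+v/3.5,z)[:2]
L=np.array([f(u,v,70) for u,v in[(284,120),(388,164),(429,266),(385,373),(275,414),(171,367),(133,262),(179,160)]])
c=L.mean(0);d=L-c;print("c",c,np.hypot(*d.T).round(),np.degrees(np.arctan2(d[:,1],d[:,0])).round(1))
B=np.array([f(*p,12) for p in[(48,48),(518,48),(527,544),(38,543)]]);print(B.round())
sl=np.array([f(*p,12) for p in[(220,475),(347,475),(347,507),(219,507)]]);print(sl.round(),sl.mean(0), "slot ctr")
for z in(70,104):
  h=f(343,220,z);print(h, np.degrees(np.arctan2(*(h-c)[::-1])),np.hypot(*(h-c)))
m=sl.mean(0);print("front dir",np.degrees(np.arctan2(*(m-c)[::-1])),np.hypot(*(m-c)))
e=(B[2]+B[3]-B[0]-B[1]);print("board front",np.degrees(np.arctan2(e[1],e[0])), (B[0]-B[3]),(B[1]-B[2]),B[1]-B[0],B[2]-B[3])
u=e/np.hypot(*e);n=np.array([-u[1],u[0]]);print("axis from board",(B[2]+B[3])/2-u*235, (B.mean(0)-u*(435/2-200-0)) )
E
```

```text
c [534.87065233  14.16379616] [124. 125. 125. 126. 124. 125. 124. 124.] [  -1.4  -46.9  -90.8 -136.4  177.8  133.    88.5   43.7]
[[ 736.  223.]
 [ 734. -195.]
 [ 300. -194.]
 [ 304.  223.]]
[[360.  68.]
 [360. -40.]
 [333. -40.]
 [333.  69.]] [346.5682293   14.20690637] slot ctr
[572.52014935 -38.46978296] -54.42335702831348 64.71304564687955
[567.81020323 -38.53199941] -57.990958812135595 62.14387245954837
front dir 179.98688262731204 188.30242797000713
board front 179.88394737552977 [432.2662674   -0.58332814] [433.4156322  -1.1701133] [  -2.54789974 -417.5969059 ] [  -3.69726454 -417.01012074]
axis from board [537.34796432  14.35471948] [536.26888538  14.35690516]
```

Emit:
drive_tool:
  motion:
    - [0,20.5,-16.1,0]
    - [0,20.5,-16.1,0]
    - [0,20.5,-16.1,0]
    - [0,20.5,-16.1,0]
    - [0,20.5,-16.1,0]
    - [0,20.5,-16.1,0]
    - [0,20.5,-16.1,0]
    - [0,20.5,-16.1,0]
    - [0,20.5,-16.1,0]
    - [0,20.5,-16.1,0]
  grip: 0

```text
clock: 0.93
position: [298.9, 334.5, 231.0]
ee_rot: [-0.696, 0.127, 0.696, 0.127]
contact_force: [0.0, -0.8, -1.2]
gripper_width: -0.0
```

Emit:
drive_tool:
  motion:
    - [0,20.5,-16.1,0]
    - [0,20.5,-16.1,0]
    - [0,20.5,-16.1,0]
    - [0,20.5,-16.1,0]
    - [0,20.5,-16.1,0]
    - [0,20.5,-16.1,0]
    - [0,20.5,-16.1,0]
    - [0,20.5,-16.1,0]
    - [0,20.5,-16.1,0]
    - [0,20.5,-16.1,3.8]

```text
clock: 1.77
position: [377.0, 86.1, 231.2]
ee_rot: [-0.691, 0.15, 0.691, 0.15]
contact_force: [-0.0, 0.7, -0.1]
gripper_width: -0.1
```

```bash
cat > st.py <<'E'
from h import *
s=arm.read_state();p=s["position"];M=R.from_quat(s["ee_rot"]).as_matrix()
d=p[:2]-[535.5,14.2];print("t",s["clock"],p.round(1),"r",np.hypot(*d).round(1),"th",np.degrees(np.arctan2(d[1],d[0])).round(2),"yawy",np.degrees(np.arctan2(M[1,1],M[0,1])).round(2),M[:,0].round(3),s["contact_force"].round(1),s["gripper_width"],s["joints"].round(2))
E
python3 st.py
```

```text
t 1.7667 [377.   86.1 231.2] r 174.1 th 155.61 yawy -114.52 [-0.  0. -1.] [-0.   0.7 -0.1] -0.13359948459618526 [ 0.65 -0.04 -0.52 -0.   -1.09  0.49]
```

Emit:
drive_tool:
  motion:
    - [25,0,0,0]
    - [25,0,0,0]
    - [25,0,0,0]
    - [25,0,0,0]
    - [25,0,0,0]
    - [25,0,0,0]
    - [20,0,0,0]
    - [15,0,0,0]
    - [0,0,0,0]

```text
clock: 2.52
position: [375.1, 86.0, 43.8]
ee_rot: [-0.689, 0.152, 0.693, 0.148]
contact_force: [-0.3, -0.9, -0.2]
gripper_width: 0.4
```

Emit:
drive_tool:
  motion:
    - [0,0,-6,0]
    - [0,0,-6,0]
    - [0,0,-6,0]
    - [0,0,-5,0]
    - [0,0,-4,0]
    - [0,0,-3,0]
    - [0,0,0,0]

```text
clock: 3.1
position: [405.2, 74.9, 46.6]
ee_rot: [0.691, -0.15, -0.691, -0.15]
contact_force: [0.6, -0.8, -0.7]
gripper_width: 0.0
```

```bash
python3 st.py; python3 - <<'E'
from h import *
cv2.imwrite("pics/w1.png",arm.get_image("wrist")[:,:,::-1])
E
```

```text
t 3.1 [405.2  74.9  46.6] r 143.7 th 155.01 yawy -114.52 [ 0.001  0.001 -1.   ] [ 0.6 -0.8 -0.7] 0.020072820233567483 [ 0.58  0.28 -0.73  0.   -0.55  0.56]
```

View pics/w1.png

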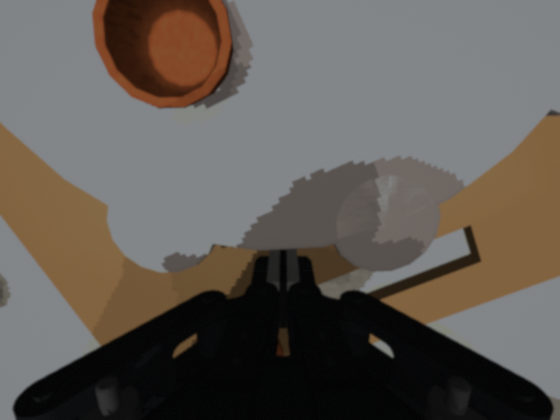

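The wrist view shows the shut fingers in the hollow between two lobes, with the left lobe at (160,235) and the right at (388,225). The bowl is at (165,40) and the slot at (430,255). Clockwise means pushing the left lobe, along tool -y.

Emit:
drive_tool:
  motion:
    - [0,-3.76,-0.05,1.5]
    - [0,-3.76,-0.05,1.5]
    - [0,-3.76,-0.05,1.5]
    - [0,-3.76,-0.05,1.5]
    - [0,-3.76,-0.05,1.5]
    - [0,-3.76,-0.05,1.5]
    - [0,-3.76,-0.05,1.5]
    - [0,-3.76,-0.05,1.5]
    - [0,-3.76,-0.05,1.5]
    - [0,-3.76,-0.05,1.5]

```text
clock: 3.98
position: [423.2, 106.5, 46.2]
ee_rot: [-0.665, 0.24, 0.666, 0.239]
contact_force: [-2.3, 0.6, 1.7]
gripper_width: -0.2
```

```bash
python3 st.py
```

```text
t 3.9833 [423.2 106.5  46.2] r 145.3 th 140.58 yawy -129.55 [-0.002 -0.001 -1.   ] [-2.3  0.6  1.7] -0.16930091624251284 [ 0.62  0.32 -0.68 -0.   -0.58  0.26]
```

Emit:
drive_tool:
  motion:
    - [0,-7.5,-0.3,3]
    - [0,-7.5,-0.3,3]
    - [0,-7.5,-0.3,3]
    - [0,-7.5,-0.3,3]
    - [0,-7.5,-0.3,3]
    - [0,-7.5,-0.3,3]
    - [0,-7.5,-0.3,3]
    - [0,-7.5,-0.3,3]
    - [0,-7.5,-0.3,3]
    - [0,-7.5,-0.3,3]

```text
clock: 4.82
position: [484.8, 149.9, 46.1]
ee_rot: [-0.58, 0.404, 0.581, 0.403]
contact_force: [-2.9, 3.0, 0.2]
gripper_width: -0.2
```

```bash
python3 st.py
```

```text
t 4.8167 [484.8 149.9  46.1] r 144.9 th 110.49 yawy -159.59 [-0.001  0.    -1.   ] [-2.9  3.   0.2] -0.2089391364919418 [ 0.62  0.41 -0.51 -0.   -0.65 -0.26]
```

Emit:
drive_tool:
  motion:
    - [0,-7.5,-0.35,3]
    - [0,-7.5,-0.35,3]
    - [0,-7.5,-0.35,3]
    - [0,-7.5,-0.35,3]
    - [0,-7.5,-0.35,3]
    - [0,-7.5,-0.35,3]
    - [0,-7.5,-0.35,3]
    - [0,-7.5,-0.35,3]
    - [0,-7.5,-0.35,3]
    - [0,-7.5,-0.35,3]

```text
clock: 5.65
position: [560.0, 156.6, 46.3]
ee_rot: [-0.456, 0.539, 0.457, 0.541]
contact_force: [-0.8, 5.1, -0.8]
gripper_width: 0.1
```

Emit:
drive_tool:
  motion:
    - [0,-7.5,-0.3,3]
    - [0,-7.5,-0.3,3]
    - [0,-7.5,-0.3,3]
    - [0,-7.5,-0.3,3]
    - [0,-7.5,-0.3,3]
    - [0,-7.5,-0.3,3]
    - [0,-7.5,-0.3,3]
    - [0,-5,-0.2,2]
    - [0,-2.5,-0.1,1]
    - [0,0,0,0]

```text
clock: 6.48
position: [616.9, 134.2, 46.4]
ee_rot: [-0.335, 0.62, 0.335, 0.625]
contact_force: [4.6, 3.9, -3.8]
gripper_width: -0.5
```

```bash
python3 st.py; python3 - <<'E'
from h import *
a=arm.get_image("top")[155:323,190:358,::-1]
cv2.imwrite("pics/t2.png",cv2.convertScaleAbs(cv2.resize(a,(588,588),interpolation=cv2.INTER_CUBIC),alpha=1.2))
E
```

```text
t 6.4833 [616.9 134.2  46.4] r 145.0 th 55.84 yawy 146.53 [ 0.006  0.003 -1.   ] [ 4.6  3.9 -3.8] -0.538641193046517 [ 0.47  0.57 -0.2  -0.   -0.8  -1.05]
```

View pics/t2.png

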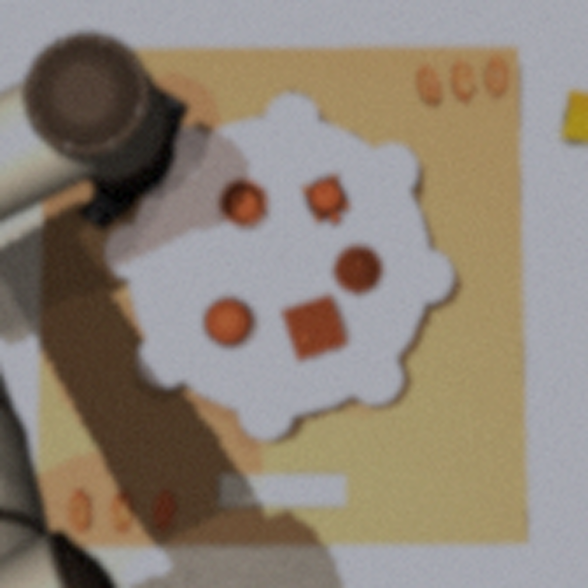

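The house is now at crop (316,328), and all five models are still standing.

```bash
python3 - <<'E'
from h import *
C=cam("top"); f=lambda u,v,z:back(C,190+u/3.5,155+v/3.5,z)[:2]
c=np.array([535.2,14.2])
def pa(l,p,z):
  d=f(*p,z)-c;print(l,np.degrees(np.arctan2(d[1],d[0])).round(1),np.hypot(*d).round(1))
for p in[(291,121),(393,170),(428,277),(378,379),(267,412),(163,362)]:pa("lobe",p,70)
for z in(90,100,108):
  pa("house0",(343,220),z);pa("house1",(316,328),z)
E
```

```text
lobe -4.2 122.8
lobe -50.1 124.2
lobe -95.3 124.1
lobe -139.9 125.8
lobe 174.8 123.4
lobe 129.6 127.0
house0 -56.8 63.0
house1 -151.4 62.7
house0 -57.8 62.3
house1 -151.6 63.4
house0 -58.7 61.7
house1 -151.8 64.0
```

Emit:
drive_tool:
  motion:
    - [0,-7.5,-0.3,3]
    - [0,-7.5,-0.3,3]
    - [0,-7.5,-0.3,3]
    - [0,-7.5,-0.3,3]
    - [0,-7.5,-0.3,3]
    - [0,-7.5,-0.3,3]
    - [0,-7.5,-0.3,3]
    - [0,-6.3,-0.2,2.5]
    - [0,-3.8,-0.1,1.5]
    - [0,-2.5,0,1]

```text
clock: 7.37
position: [660.7, 86.2, 46.4]
ee_rot: [-0.186, 0.68, 0.186, 0.684]
contact_force: [4.3, 4.3, -2.0]
gripper_width: 0.0
```

Emit:
drive_tool:
  motion:
    - [0,0,0,0]
    - [0,0,0,0]
    - [0,0,0,0]

```text
clock: 7.62
position: [660.8, 86.0, 46.4]
ee_rot: [-0.186, 0.68, 0.187, 0.684]
contact_force: [4.9, 2.0, -3.4]
gripper_width: 0.2
```

```bash
python3 st.py; python3 - <<'E'
from h import *
a=np.mean([arm.get_image("top")[180:314,203:337,::-1].astype(float) for _ in range(6)],0).astype(np.uint8)
cv2.imwrite("pics/t3.png",cv2.convertScaleAbs(cv2.resize(a,(600,600),interpolation=cv2.INTER_CUBIC),alpha=1.2))
E
```

```text
t 7.6167 [660.8  86.   46.4] r 144.4 th 29.83 yawy 120.57 [ 0.006  0.002 -1.   ] [ 4.9  2.  -3.4] 0.16013790093358782 [ 0.37  0.62 -0.1   0.   -0.85 -1.41]
```

View pics/t3.png

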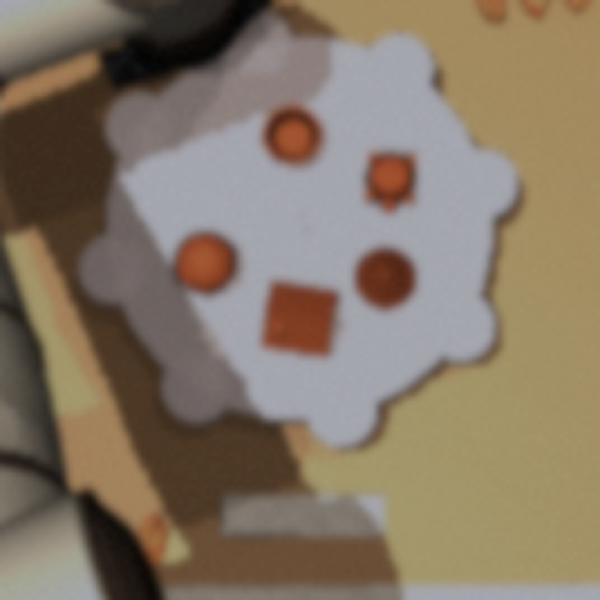

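```bash
python3 - <<'E'
from h import *
C=cam("top"); f=lambda u,v,z:back(C,203+u/4.478,180+v/4.478,z)[:2]
c=np.array([535.2,14.2])
def pa(l,p,z):
  d=f(*p,z)-c;print(l,np.degrees(np.arctan2(d[1],d[0])).round(1),np.hypot(*d).round(1))
for p in[(401,64),(490,184),(467,327),(345,418),(196,391),(110,270)]:pa("lobe",p,70)
for z in(70,95,108): pa("house",(300.5,319),z)
print(f(305,515,12),f(222,515,12),f(385,515,12)) # slot ctr
E
```

```text
lobe -31.7 126.7
lobe -77.7 127.5
lobe -121.6 127.2
lobe -167.1 128.2
lobe 147.6 126.7
lobe 102.6 127.7
house 179.9 60.7
house -179.2 62.5
house -178.8 63.4
[347.37277914  13.66536999] [347.7493015   69.22364495] [347.00979702 -39.894957  ]
```

Emit:
drive_tool:
  motion:
    - [0,-1.2,0,0.5]
    - [0,-1.2,0,0.5]
    - [0,0,0,0]
    - [0,0,0,0]
    - [0,1.5,0,0]
    - [0,2.5,0,0]
    - [0,3,1,0]
    - [0,1,6,0]
    - [0,0,12,0]
    - [0,0,15,0]

```text
clock: 8.75
position: [684.1, 106.2, 46.1]
ee_rot: [-0.18, 0.685, 0.18, 0.683]
contact_force: [-0.7, 0.2, 1.2]
gripper_width: -0.5
```

Emit:
drive_tool:
  motion:
    - [-10,0,5,0]
    - [-25,0,0,0]
    - [-25,0,0,0]
    - [-30,0,0,0]
    - [-30,0,0,0]
    - [-30,0,0,0]
    - [-20,0,0,0]
    - [0,0,0,0]

```text
clock: 9.42
position: [691.4, 109.2, 222.6]
ee_rot: [-0.181, 0.681, 0.18, 0.687]
contact_force: [0.2, 0.4, 0.7]
gripper_width: -0.2
```

```bash
python3 st.py
```

```text
t 9.4167 [691.4 109.2 222.6] r 182.6 th 31.35 yawy 119.57 [ 0.009  0.002 -1.   ] [0.2 0.4 0.7] -0.1798983015165556 [ 0.39  0.51  0.2   0.   -1.24 -1.44]
```

Emit:
drive_tool:
  motion:
    - [0,0.6,-25,0]
    - [0,0.6,-25,0]
    - [0,0.6,-25,0]
    - [0,0.6,-25,0]
    - [0,0.6,-25,0]
    - [0,0.6,-25,0]
    - [0,0.6,-25,0]
    - [0,0.6,-25,0]

```text
clock: 10.08
position: [511.0, 13.8, 215.4]
ee_rot: [-0.18, 0.685, 0.18, 0.683]
contact_force: [0.9, -0.6, 0.5]
gripper_width: -0.1
```

Emit:
drive_tool:
  motion:
    - [0,0,0,5.9]
    - [0,0,0,5.9]
    - [0,0,0,5.9]
    - [0,0,0,5.9]
    - [0,0,0,6]
    - [0,0,0,0]
    - [0,0,0,0]
    - [0,0,0,0]
    - [0,0,0,0]

```text
clock: 10.83
position: [512.9, 14.4, 216.1]
ee_rot: [-0.0, 0.707, 0.0, 0.707]
contact_force: [-0.1, -0.3, -0.5]
gripper_width: 0.1
```

```bash
python3 st.py; python3 - <<'E'
from h import *
K,Rc,e=wristcam();np.savez("wc.npz",K=K,R=Rc,e=e)
cv2.imwrite("pics/w4.png",arm.get_image("wrist")[:,:,::-1])
E
```

```text
t 10.8333 [512.9  14.4 216.1] r 22.6 th 179.46 yawy 90.01 [-0.001 -0.    -1.   ] [-0.1 -0.3 -0.5] 0.09340233397649926 [ 0.34  0.21 -0.29 -0.   -1.08 -1.92]
```

View pics/w4.png

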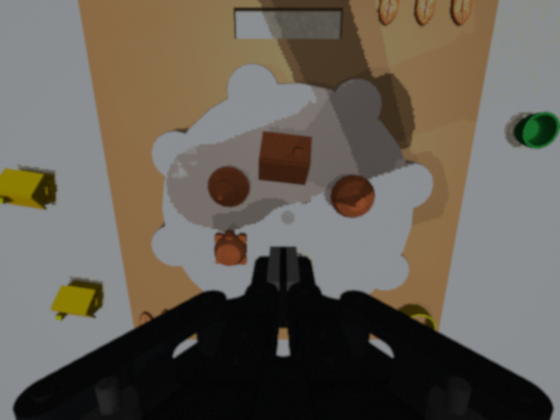

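The slot is centred at (288,24), the axis mark is at (288,217) and the house is near (286,158). I'll enlarge that part for a precise reading.

```bash
python3 - <<'E'
import cv2
a=cv2.imread("pics/w4.png")[0:240,190:390]
a=cv2.convertScaleAbs(cv2.resize(a,(500,600),interpolation=cv2.INTER_CUBIC),alpha=1.8)
cv2.imwrite("pics/w4c.png",a)
E
```

```text
(no output)
```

View pics/w4c.png

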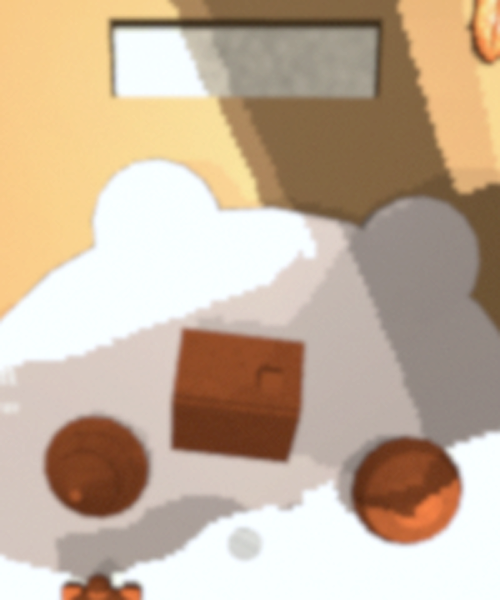

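```bash
python3 - <<'E'
from h import *
w=np.load("wc.npz");C=(w["K"],w["R"],w["e"]);f=lambda u,v,z:back(C,190+u/2.5,v/2.5,z)[:2]
c=f(244.5,544,70);sl=f(246.2,60,12);print("axis",c,"slot",sl)
for p,z in[((237.25,395.5),88),((237.25,395.5),95),((237,407),106),((237,407),112)]:
  h=f(*p,z);d=h-c;g=sl-c
  print(z,h.round(1),np.hypot(*d).round(1),(np.degrees(np.arctan2(d[1],d[0])-np.arctan2(g[1],g[0]))).round(2)%360,(np.degrees(np.arctan2(d[1],d[0]))).round(2)%360)
A=[f(*p,92) for p in[(185,329),(304,343),(288,461),(172,449)]];e=A[1]+A[2]-A[0]-A[3];print(np.degrees(np.arctan2(e[1],e[0])))
for p in[(155,219),(418,256)]:
  d=f(*p,70)-c;print(np.degrees(np.arctan2(d[1],d[0]))%360,np.hypot(*d))
E
```

```text
axis [538.26948272  19.56386806] slot [350.18339479  20.37447771]
88 [475.6  16.4] 62.7 3.1499999999999773 182.9
95 [474.7  16.3] 63.7 3.1499999999999773 182.9
106 [477.   16.2] 61.4 3.410000000000025 183.16
112 [476.   16.1] 62.3 3.3999999999999773 183.15
83.68853586216413
194.82343465671582 127.39986167775479
150.53074183317784 127.0120275452206
```

Emit:
drive_tool:
  motion:
    - [0,13.9,21.3,0]
    - [0,13.9,21.3,0]
    - [0,13.9,21.3,0]
    - [0,13.9,21.3,0]
    - [0,13.9,21.3,0]
    - [0,13.9,21.3,0]
    - [0,13.9,21.3,0]
    - [0,13.9,21.3,0]

```text
clock: 11.55
position: [684.5, 126.1, 216.0]
ee_rot: [0.0, 0.707, -0.0, 0.707]
contact_force: [0.4, 0.7, 0.3]
gripper_width: 0.1
```

Emit:
drive_tool:
  motion:
    - [0,0,0,-6.2]
    - [0,0,0,-6.2]
    - [0,0,0,-6.2]
    - [0,0,0,-6.2]
    - [0,0,0,-6.2]
    - [0,0,0,-6]
    - [0,0,0,0]
    - [0,0,0,0]

```text
clock: 12.22
position: [683.6, 125.4, 216.1]
ee_rot: [-0.223, 0.671, 0.223, 0.671]
contact_force: [-0.1, -0.1, -1.0]
gripper_width: -0.2
```

```bash
python3 st.py; python3 - <<'E'
from h import *
a=np.mean([arm.get_image("top")[180:314,203:337,::-1].astype(float) for _ in range(6)],0).astype(np.uint8)
cv2.imwrite("pics/t5.png",cv2.convertScaleAbs(cv2.resize(a,(600,600),interpolation=cv2.INTER_CUBIC),alpha=1.2))
E
```

```text
t 12.2167 [683.6 125.4 216.1] r 185.2 th 36.9 yawy 126.8 [-0. -0. -1.] [-0.1 -0.1 -1. ] -0.18834279099673662 [ 0.41  0.51  0.18 -0.   -1.24 -1.34]
```

View pics/t5.png

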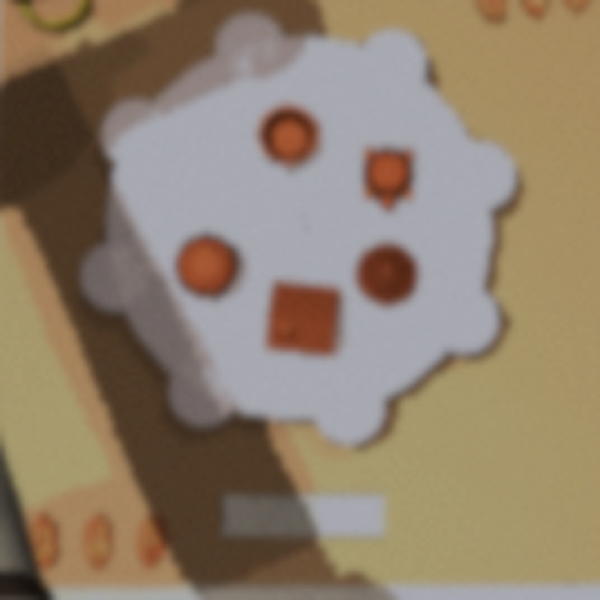

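The slot is at (304,515), the faint axis mark at (306,222) and the house at about (304.7,320). The plate has turned back a few degrees since the pull-out, so the release dragged it.

```bash
python3 - <<'E'
from h import *
C=cam("top"); f=lambda u,v,z:back(C,203+u/4.478,180+v/4.478,z)[:2]
L=np.array([f(*p,70) for p in[(396,62),(489,177),(470,322),(351,413),(203,393),(113,278),(132,128),(249,44)]])
c=L.mean(0);d=L-c;print("c",c,np.hypot(*d.T).round(),(np.degrees(np.arctan2(d[:,1],d[:,0]))%45).round(1))
print("mark",f(306,222,70),"slot",f(304,515,12))
for z in(90,95,100):
  for cc in(c,np.array([535.2,14.2])):
    h=f(304.7,320.2,z)-cc;print(z,np.degrees(np.arctan2(h[1],h[0]))%360,np.hypot(*h))
E
```

```text
c [535.51484061  14.36399623] [126. 128. 128. 126. 126. 127. 129. 126.] [14.8 14.3 15.  15.  14.8 15.3 14.4 15.6]
mark [538.08694732  10.6842296 ] slot [347.37731599  14.33481082]
90 183.15937591758612 63.308564179889295
90 183.02620488283648 62.98533380803336
95 183.3062478394204 63.66832695062393
95 183.17458262766507 63.34471949620051
100 183.45146832358867 64.02850338372001
100 183.32128526021384 63.7045252073224
```

The contact force at the end of the push was radial, so the fingertips were rubbing the core at r≈144 and dragged the plate back about 3° on release. The house now reads 183.1° in both cameras. I'll push again about 4 mm farther out and measure the house by colour centroid.

```bash
cat > m.py <<'E'
from h import *
a=np.mean([arm.get_image("top").astype(float) for _ in range(6)],0)
s=np.clip((a[...,0]-a[...,2])/(a.sum(2)+1)-0.12,0,0.1)
x0,y0=259,241;r=s[y0:y0+21,x0:x0+24]
Y,X=np.mgrid[y0:y0+21,x0:x0+24];u,v=(r*X).sum()/r.sum(),(r*Y).sum()/r.sum()
h=back(cam("top"),u,v,95)[:2]-[535.4,14.3];print("centroid",u.round(2),v.round(2),"area",(r>.05).sum(),"ang",(np.degrees(np.arctan2(h[1],h[0]))%360).round(2),np.hypot(*h).round(1))
print((r[::4,::3]*100).astype(int))
E
python3 m.py
```

```text
centroid 270.32 250.83 area 197 ang 181.44 61.5
[[ 0  0  0  0  0  0  0  0]
 [ 0  0 10 10 10 10  8  0]
 [ 0  0 10 10 10 10 10  0]
 [ 0  0 10 10 10 10 10  0]
 [ 0  0  7 10 10 10  2  0]
 [ 0  0  0  0  0  0  0  0]]
```

Emit:
drive_tool:
  motion:
    - [25,0,0,0]
    - [25,0,0,0]
    - [25,0,0,0]
    - [25,0,0,0]
    - [25,0,0,0]
    - [25,0,0,0]
    - [15,0,0,0]
    - [5,0,0,0]
    - [0,0,0,0]

```text
clock: 13.57
position: [682.9, 125.1, 44.6]
ee_rot: [-0.224, 0.672, 0.224, 0.67]
contact_force: [-0.4, 0.2, 0.4]
gripper_width: 0.3
```

Emit:
drive_tool:
  motion:
    - [0,0,-7,0]
    - [0,0,-8,0]
    - [0,0,-8,0]
    - [0,0,-6,0]
    - [0,0,-5,0]
    - [0,0,-3,0]
    - [0,0,0,0]
    - [0,0,0,0]

```text
clock: 14.23
position: [654.2, 103.1, 46.7]
ee_rot: [-0.224, 0.67, 0.224, 0.671]
contact_force: [-0.2, 0.7, 0.6]
gripper_width: -0.2
```

```bash
python3 st.py; python3 m.py
```

```text
t 14.2333 [654.2 103.1  46.7] r 148.4 th 36.83 yawy 126.93 [ 0.001  0.    -1.   ] [-0.2  0.7  0.6] -0.18957481395149425 [ 0.4   0.61 -0.11  0.   -0.85 -1.33]
centroid 270.33 250.83 area 198 ang 181.45 61.5
[[ 0  0  0  0  0  0  0  0]
 [ 0  0 10 10 10 10  9  0]
 [ 0  0 10 10 10 10 10  0]
 [ 0  0 10 10 10 10 10  0]
 [ 0  0  7 10 10 10  2  0]
 [ 0  0  0  0  0  0  0  0]]
```

Emit:
drive_tool:
  motion:
    - [0,-2.6,0,1]
    - [0,-2.6,0,1]
    - [0,-2.6,0,1]
    - [0,-2.6,0,1]
    - [0,-2.6,0,1]
    - [0,-2.6,0,1]
    - [0,-1.3,0,0.5]
    - [0,0,0,0]
    - [0,0,0,0]

```text
clock: 15.28
position: [663.6, 89.1, 46.3]
ee_rot: [-0.186, 0.682, 0.185, 0.682]
contact_force: [-0.1, -1.0, 0.3]
gripper_width: -0.0
```

```bash
python3 st.py; python3 m.py
```

```text
t 15.2833 [663.6  89.1  46.3] r 148.4 th 30.3 yawy 120.42 [ 0. -0. -1.] [-0.1 -1.   0.3] -0.029061611631416642 [ 0.37  0.62 -0.09  0.   -0.86 -1.41]
centroid 270.13 250.83 area 195 ang 180.91 61.5
[[ 0  0  0  0  0  0  0  0]
 [ 0  0 10 10 10 10  7  0]
 [ 0  0 10 10 10 10 10  0]
 [ 0  0 10 10 10 10  7  0]
 [ 0  0  7 10 10 10  0  0]
 [ 0  0  0  0  0  0  0  0]]
```

Emit:
drive_tool:
  motion:
    - [0,-1.3,0,0.5]
    - [0,-1.3,0,0.5]
    - [0,-1.3,0,0.5]
    - [0,-1.3,0,0.5]
    - [0,-0.6,0,0.25]
    - [0,0,0,0]
    - [0,0,0,0]

```text
clock: 16.17
position: [666.5, 84.0, 46.3]
ee_rot: [-0.172, 0.686, 0.172, 0.686]
contact_force: [-0.3, 0.6, -0.1]
gripper_width: 0.1
```

```bash
python3 st.py; python3 m.py|head -1
```

```text
t 16.1667 [666.5  84.   46.3] r 148.5 th 28.06 yawy 118.17 [ 0. -0. -1.] [-0.3  0.6 -0.1] 0.10205097094433366 [ 0.37  0.63 -0.08  0.   -0.86 -1.44]
centroid 269.27 250.82 area 195 ang 178.63 61.5
```

Emit:
drive_tool:
  motion:
    - [0,1.5,0.5,0]
    - [0,2.5,1,0]
    - [0,3,3,0]
    - [0,1,7,0]
    - [0,0,12,0]
    - [0,0,12,0]
    - [-15,0,2,0]
    - [-30,0,0,0]
    - [-35,0,0,0]
    - [-35,0,0,0]

```text
clock: 17.3
position: [695.7, 109.2, 161.8]
ee_rot: [-0.172, 0.686, 0.172, 0.685]
contact_force: [0.1, -0.0, -0.5]
gripper_width: 0.1
```

Emit:
drive_tool:
  motion:
    - [-35,0,0,0]
    - [-20,0,0,0]
    - [0,0,0,0]

```text
clock: 17.55
position: [698.9, 109.8, 223.8]
ee_rot: [-0.173, 0.681, 0.172, 0.69]
contact_force: [-0.6, -0.5, 1.4]
gripper_width: -0.2
```

```bash
python3 st.py; python3 m.py|head -1
```

```text
t 17.55 [698.9 109.8 223.8] r 189.3 th 30.33 yawy 118.24 [ 0.013  0.003 -1.   ] [-0.6 -0.5  1.4] -0.20654367431539913 [ 0.38  0.53  0.22  0.   -1.25 -1.46]
centroid 269.27 250.82 area 195 ang 178.63 61.5
```

Emit:
drive_tool:
  motion:
    - [0,0.4,-23.2,0]
    - [0,0.4,-23.2,0]
    - [0,0.4,-23.2,0]
    - [0,0.4,-23.2,0]
    - [0,0.4,-23.2,0]
    - [0,0.4,-23.2,0]
    - [0,0.4,-23.2,0]
    - [0,0.4,-23.2,0]
    - [0,0.4,-23.2,0]

```text
clock: 18.6
position: [508.5, 12.8, 215.2]
ee_rot: [-0.172, 0.687, 0.172, 0.685]
contact_force: [-0.1, -0.6, 0.0]
gripper_width: 0.6
```

Emit:
drive_tool:
  motion:
    - [0,0,0,5.6]
    - [0,0,0,5.6]
    - [0,0,0,5.6]
    - [0,0,0,5.6]
    - [0,0,0,5.8]
    - [0,0,0,0]
    - [0,0,0,0]
    - [0,0,0,0]
    - [0,0,0,0]

```text
clock: 19.35
position: [509.9, 13.5, 216.0]
ee_rot: [-0.0, 0.707, 0.0, 0.707]
contact_force: [-0.3, 0.4, -0.1]
gripper_width: 0.2
```

```bash
python3 st.py; python3 - <<'E'
from h import *
K,Rc,e=wristcam();np.savez("wc2.npz",K=K,R=Rc,e=e)
a=arm.get_image("wrist")[0:240,190:390,::-1]
cv2.imwrite("pics/w6.png",cv2.convertScaleAbs(cv2.resize(a,(500,600),interpolation=cv2.INTER_CUBIC),alpha=1.8))
E
```

```text
t 19.35 [509.9  13.5 216. ] r 25.6 th -178.37 yawy 90.06 [-0.001 -0.    -1.   ] [-0.3  0.4 -0.1] 0.19641714979455083 [ 0.35  0.2  -0.29  0.   -1.08 -1.91]
```

View pics/w6.png

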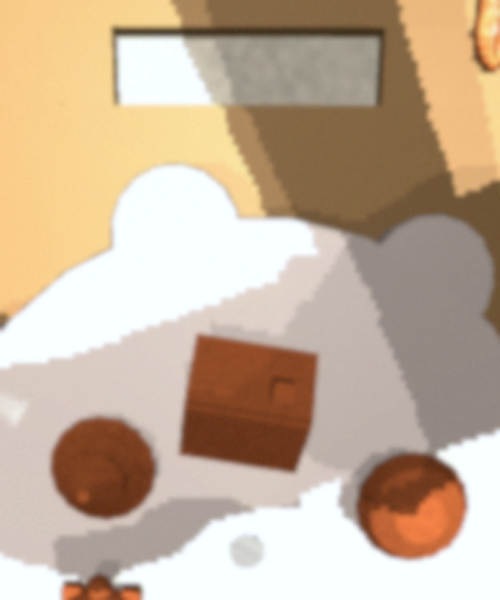

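The house is centred at u=248, on the line from the axis mark (247) to the slot centre (248.7), and the models in this view are standing. The arm is clear, about 100 mm above everything, so I'm handing in.

```bash
python3 -c "
from bench import arm
print(arm.job_done())"
```

```text
the job is handed in; nothing more can be done
None
```

I turned the turntable about 121° clockwise by pushing one rim lobe with the shut fingertips, and the clay house now stands at the front in line with the hand slot. I handed the job in at about 19 s on the robot's clock, with the arm raised clear and touching nothing.

- **Setback:** on the first pull-out the fingertips rubbed the rim and dragged the plate back about 3°. I pushed again 4 mm farther out; that time the house's centroid in the top camera was the same before and after I let go.
- **Last check:** in the final wrist picture the house is centred on the line from the axis mark to the slot, within about half a degree.
- **Disagreement:** the top camera's colour-centroid angle reads 178.6° against the ideal 180°. I put that down to an offset in the axis position I had fixed in the code. Top and wrist readings of the house differed by up to about 1.5°, so I relied on the wrist view.
- **House's own facing:** its walls sit roughly 9° off square with the slot. I left that, because the house could not be touched.
- **Models:** all five were upright in the last overall top picture, before the final 3° correction. The last wrist crop showed the house and three of the other models, but not the bowl, which was out of the crop.
- **Rest of the table:** I did not take a last picture of it, but the arm never went near the other objects at their height. The forces I read stayed around 6 N or less.

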